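# Hang the peg basket on the rack and hold it against the sprung plate

## Task

Hang the peg basket by its handle on the two prongs of the rack and let go of it, so that it hangs there by itself. Then push the basket straight and level against the rack's sprung plate until the plate is about half way in (not bottomed out), and finish while still pushing steadily: you are the third hand while I screw the basket on from behind. Leave the other things on the cart where they are.

Things in the scene. Friction and masses are not known exactly. Their poses are not given: they have to be found in the camera images.
- basket: Grey plastic peg basket, an open box 140 mm along its x, 120 mm along y (outer), 75 mm tall, walls 4 mm, 0.2 to 0.42 kg, empty. Black slots in the two long sides (front and back). Origin: centre of its underside; z up; same when turned half round. Bow handle over its middle: uprights 8 mm thick at x = -66 and +66 mm on the short sides, joined by a bar. Starts on the cart, on the rack's -y side.
- bar (a point): Middle of the basket's handle bar: round, 10 mm in diameter, 140 mm long along the basket's x, centre 125 mm above the underside and 50 mm above the rim (45 mm free beneath it). Best gripped from above in its middle, fingers closing along the basket's y, so that the prongs can pass under it either side of the fingers.
- rack: White rack fixed on the cart. Origin: on the cart top under the middle of its upright board's front face; z up, x along the board; the front looks to its own -y (roughly world -y). Board 180 wide, 168 tall, 12 mm thick, foot 80 mm deep behind. Two steel prongs, 8 mm in diameter, at x = -42 and +42 mm: top at z = 150 mm, level from y = 0 to -132 mm, then tips turned up to y = -146, z = 164 mm.
- hang (a point): Good place to lay the middle of the handle bar on the prongs, in the rack's frame x = 0, y = -112, z = 155 mm (the bar's centre when hung; bar along the rack's x). The hung basket's underside is then at z = 30, its rim at z = 105 mm, its back 17 mm short of the plate. Come from the rack's -y side with the bar above the tips and the rim below the prongs. The bar can slide along the prongs.
- plate (a joint): How far the rack's sprung plate is pushed in, m: 0 out, 0.024 bottomed out; half way is 0.012. It slides straight along the rack's +y against a spring of 0.8 N per mm (about 10 N at half way), with no other resistance.
- plate_face (a point): Centre of the sprung plate's front face: grey, 110 mm wide, z = 35 to 110 mm, at rack y = -35 mm when out; moves with the plate. The hung basket is pressed on it by pushing the middle of the basket's far wall (120 mm from the plate) with closed fingertips, 10 to 40 mm below the rim, the gripper leaning back about 0.45 rad (or upright within 20 mm of the rim) to clear handle and prongs.
- jug: Teal closed detergent jug with white cap, 100 x 130 mm, 225 mm tall, near the cart's far corner; leave alone. Origin under its centre.
- ball: Hard silicone dosing ball with a flat foot, dark, 80 mm in diameter, 70 mm tall; leave alone. Origin under its centre.
- brush: Stiff scrubbing brush, wooden back with a bow grip, 150 x 50 mm, 75 mm tall, bristles down; leave alone. Origin under its centre.
- tub: White round tub with a screw lid, 80 mm in diameter, 110 mm tall; leave alone. Origin under its centre.
- pin0: Wooden clothespin lying flat, 75 x 14 mm, 11 mm tall, on the far part of the cart; leave alone. Origin under its centre.
- pin1: Like pin0, on the near edge of the cart between basket and rack; leave alone.
- pin2: Like pin0, on the near edge of the cart towards its -y end; leave alone.
Mind the look-alikes: they are no part of the job. There is more than one size of the basket; the job needs the largest.

How it is judged (in metres and radians):
On the way:
1. the basket hangs by its handle bar on both prongs, let go and still (z of bar in the frame of rack between 0.149 and 0.163 m and y of bar in the frame of rack between -0.138 and -0.06 m and x of bar in the frame of rack between -0.03 and 0.03 m and contact force between each of the fingers, the arm and basket below 0.1 N and linear speed of basket below 0.05 m/s and angle between basket's own z axis and vertical below 0.25 rad and value of joint plate below 0.005 m), for 0.3 s.
At the end, for the whole second after the job is handed in: Through the last second the basket still hangs with its bar on both prongs (within 8 mm of its resting height and 30 mm of the middle), the robot pushes on it with 3 to 22 N, the plate is held 6 to 18 mm in (5 to 14 N), and the basket is flush: tilted and turned by less than 0.12 rad, and at rest (z of bar in the frame of rack between 0.149 and 0.163 m and y of bar in the frame of rack between -0.138 and -0.06 m and x of bar in the frame of rack between -0.03 and 0.03 m and value of joint plate between 0.006 and 0.018 m and y of basket in the frame of rack above -0.093 m and angle between basket's own z axis and vertical below 0.12 rad and angle between the y axis of basket and the y axis of rack, either way round below 0.12 rad and linear speed of basket below 0.02 m/s and contact force between any of the fingers, the arm and basket above 3 N and contact force between each of the arm, the fingers and basket below 22 N); the arm keeps its last pose, push and grip.
It fails at once if the sprung plate is bottomed out (value of joint plate above 0.0235 m).
It fails at once if another thing on the cart is shifted by more than 30 mm (distance of any of jug, ball, brush, tub, pin0, pin1, pin2 from where it was at the start of the episode above 0.03 m).
It also fails if it takes over 58 s, if anything falls off the work surface, if the arm or the gripper's body presses on something with over 40 N, if the wrist force passes 120 N, or if a joint passes its speed limit or range.

## Robot

A 6-joint arm with a two-finger parallel gripper is mounted at the origin on the work surface. World frame = base frame: x ahead of the robot, y to its left, z up, the work surface at z = 0. Lengths are in m, angles in degrees, forces in N, time in s.
With the tool pointing down it reaches from about 0.4 to 0.825 m from the base axis. Payload 7 kg.
Tool frame: the origin (TCP) lies at the very end of the fingers, on their centre line; the grasp point (between the pads) lies 19 mm behind it (r.hold_point_z is the distance from the TCP to the grasp point, in m); x points along the fingers, y is the direction in which the jaws open and shut, and the axes are right-handed (so a half turn about x gives the same grasp; the last joint's range is limited). The gripper opens to 88 mm and grips with 3 to 60 N. Pads are 19 mm wide; open, the fingers measure 130 mm over their backs; the gripper's body (78 mm by 193 mm) begins 47 mm behind the grasp point.
Start: joints at [-48.295, 20.546, 0.682, 0, -70.136, -16.507], TCP at [0.287, -0.611, 0.227] pointing down, gripper open.
Joint ranges: [-176.03, 176.03], [-82.01, 121.73], [-58.28, 71.71], [-173.87, 95.51], [-174.79, -0.11], [-173.66, 173.66]. Speed limits (degrees/s): [136.94, 136.94, 172.46, 180, 180, 180].

## Interface

Orientations are given as [roll, pitch, yaw] about the fixed x, y, z axes, in that order (R = Rz(yaw) Ry(pitch) Rx(roll)).
In Python, from plant import r gives the robot as it stands. The module is installed in compiled form; this text tells all that it offers.
- The arm moves only by the shell command python3 -m creep 'ROWS' [FORCE]. ROWS is JSON, a list of rows, each a list of 7 numbers: the turn, a rotation vector about the tool's x, y, z in rad, then the shift along the tool's x, y, z in cm, then the opening in per cent of the stroke, from 0 (shut) to 100 (fully open). In form: [[rx, ry, rz, x, y, z, fingers], ...]. A call has 1 to 8 rows; each row shifts and turns the commanded pose from where the row before left it, along the tool's axes as they then stand; what a row does not reach is not made up. A row lasts 1/10 s, in which the tool goes at most 50 mm and 8.59 degrees, less where a joint would pass 70% of its speed; a pose out of reach is approached as far as the arm can. A call is refused whole if a number of a shift passes 5 or a number of a turn 0.15, either way. A call with a gripper value outside its range is refused whole. The fingers move at their own pace and stop on an object; FORCE is the grip in N (left out, the last holds). Time passes only in rows, so rows that do not move let the fingers close. It gives the time, the measured TCP pose, the force and the opening at its end, in the units of the state.
- r.get_state(): the state, without advancing time (a new reading comes with each control period).
- r.capture(name): name is "scene" or "top" or "wrist"; returns (picture, depth): 480x640x3 uint8, blue, green, red; 480x640 float32, m along the optical axis (not along the pixel's ray), 0 where there is no reading.
- r.camera_info(name): a dict with "fovy" (degrees; the focal length in pixels is half the picture's height over the tangent of half this angle, whatever the lens; pixels are square), "cx", "cy" (the principal point, pixels), "dist_coeffs" ([k1, k2, p1, p2, k3] as OpenCV has them; the pictures are not rectified), "camera_from_world" (4x4, takes a point from world to camera coordinates). Camera axes: x right, y down, z forward; pixel columns grow to the right and rows downward; lengths in m; the calibration is good to about 2 mm. A picture is of the moment at which its call begins: read the wrist's pose just before it. camera_info takes no time and is no camera call; for the wrist camera it gives the pose at the moment of the call.
- r.close_job(): hands the job in, once; it reports no verdict.
Trained networks look in the newest picture that a camera, given by its name, has taken for a name from the list of things; names that differ only in an ending like _2 or _b are one class to them, and where a whole thing is asked for, a point or a joint stands for the part that bears it (a point fixed in the world has none). Each returns a list of dicts, best first, with "score" (0 to 1); they miss things now and then, are a little off and sometimes report something else, mostly with a low value. They report only what shows in the picture. A call takes as long as a camera call. They do not tell look-alikes from the thing itself.
- r.look_for(query, camera): "rect" ([left, top, right, bottom] in pixels, round what is visible of it).
- r.masks_of(query, camera): "pixels" (480x640 bool, what is visible of it) and "rect" ([left, top, right, bottom] in pixels, round what is visible of it).
The state is a dict: "time_s": time; "joints": joint angles; "qd": joint speeds; "joint_torque": joint torques, N m; "tcp_pos": TCP position; "eef_rot": TCP orientation; "contact_force": force on the tool from outside, world axes, zero at the start; "moment": the same for the moment, N m; "gripper_width": finger opening in m.
Only numpy, scipy, OpenCV 4.12 (cv2) and the standard library are available. Lean on these libraries where they do the work, as an engineer would, in place of code of your own. Each camera call takes 0.05 s, during which the arm holds its last target. There are 200 camera calls.

## Working session

There is one attempt and no reset: what is moved stays moved. The work goes in short steps, Python scripts to look and compute and a shell command to move; the robot and the scene stay as the last step left them, time stands still between calls to the robot, and variables do not carry over. Pictures are saved under pics/ and viewed, about 8 in all and at most 12, crops included, and the job is handed in when it is done.

```bash
mkdir -p pics; cat > h.py <<'E'
import numpy as np, cv2
from plant import r
from scipy.spatial.transform import Rotation as Ro
def grab(n,f=None):
    im,d=r.capture(n); ci=r.camera_info(n)
    if f: cv2.imwrite('pics/'+f,im)
    return im,d,ci
def pts(us,d,ci):
    """us Nx2 px (col,row) -> world"""
    us=np.asarray(us,float).reshape(-1,2)
    f=240/np.tan(np.radians(ci['fovy'])/2)
    K=np.array([[f,0,ci['cx']],[0,f,ci['cy']],[0,0,1]])
    n=cv2.undistortPoints(us[:,None],K,np.array(ci['dist_coeffs'],float))[:,0]
    z=d[us[:,1].astype(int),us[:,0].astype(int)]
    P=np.c_[n*z[:,None],z]
    T=np.linalg.inv(np.array(ci['camera_from_world']))
    return P@T[:3,:3].T+T[:3,3], z
def cloud(d,ci,mask=None):
    m=(d>0) if mask is None else (mask&(d>0))
    v,u=np.nonzero(m); P,_=pts(np.c_[u,v],d,ci); return P,np.c_[u,v]
def st():
    s=r.get_state(); print({k:np.round(s[k],3).tolist() for k in ('time_s','joints','tcp_pos','eef_rot','contact_force','gripper_width')}); return s
E
python3 - <<'E'
from h import *
st()
ims=[]
for n in('scene','top'):
    im,d,ci=grab(n,n+'0.png'); ims.append(im)
    np.save(n+'_d.npy',d)
    for q in ('basket','rack'):
        for m in r.masks_of(q,n):
            P,_=cloud(d,ci,m['pixels']); print(n,q,round(m['score'],2),np.round(m['rect']),np.round(np.median(P,0),3),np.round(np.percentile(P,[2,98],axis=0),3).tolist())
    print(np.round(np.linalg.inv(ci['camera_from_world'])[:3],2).tolist())
E
```

```text
{'time_s': 0.0, 'joints': [-48.295, 20.592, 0.634, -0.02, -70.138, -16.508], 'tcp_pos': [0.287, -0.61, 0.226], 'eef_rot': [95.322, 89.902, 120.513], 'contact_force': [0.195, 0.46, -0.311], 'gripper_width': 0.088}
scene basket 0.92 [256. 177. 311. 231.] [ 0.388 -0.168  0.029] [[0.334, -0.227, -0.002], [0.456, -0.103, 0.091]]
scene basket 0.67 [241. 217. 304. 309.] [ 0.566 -0.159  0.027] [[0.499, -0.227, -0.001], [0.655, -0.094, 0.128]]
scene basket 0.65 [205. 146. 253. 199.] [ 0.292 -0.308  0.029] [[0.236, -0.364, -0.001], [0.36, -0.249, 0.091]]
scene rack 0.71 [378. 208. 493. 329.] [0.62  0.196 0.084] [[0.508, 0.075, 0.006], [0.679, 0.271, 0.167]]
scene rack 0.51 [222. 343. 267. 388.] [ 0.803 -0.186  0.059] [[0.764, -0.224, -0.001], [0.829, -0.155, 0.069]]
[[-0.07, 0.8, -0.6, 1.12], [1.0, 0.05, -0.04, -0.03], [-0.0, -0.6, -0.8, 0.86]]
top basket 0.92 [320. 287. 375. 339.] [ 0.394 -0.172  0.003] [[0.341, -0.227, -0.004], [0.452, -0.114, 0.093]]
top basket 0.83 [315. 207. 378. 271.] [ 0.58  -0.162  0.005] [[0.503, -0.227, -0.002], [0.649, -0.097, 0.13]]
top basket 0.79 [373. 330. 429. 379.] [ 0.295 -0.311  0.005] [[0.241, -0.364, -0.003], [0.354, -0.254, 0.093]]
top rack 0.73 [169. 185. 253. 266.] [0.589 0.195 0.078] [[0.502, 0.08, -0.002], [0.672, 0.274, 0.168]]
[[0.03, -0.99, 0.13, 0.42], [-1.0, -0.03, -0.01, -0.05], [0.01, -0.13, -0.99, 1.25]]
```

View pics/scene0.png

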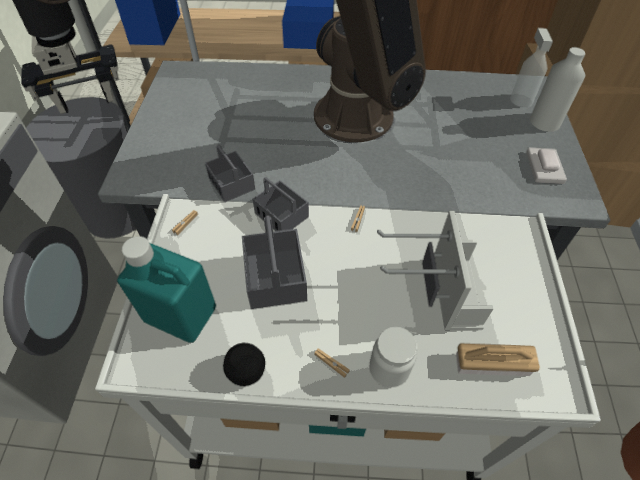

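View pics/top0.png

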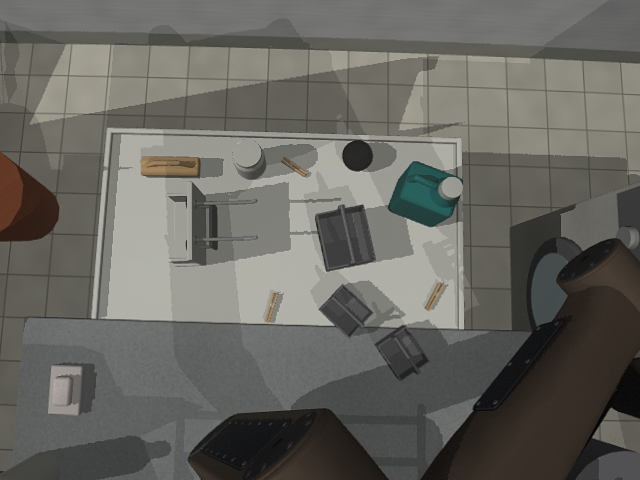

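The pictures show three baskets: the large one at scene (275,265)/top (346,238), and two small ones at scene (283,205) and (230,172). The large one has its bar top at about 130 mm, while the others reach about 92 mm, so I choose (275,265). The rack is at scene (450,265) with its prongs pointing to -y. Next I fit the bar and the prongs, and take a close crop.

```bash
cat > fit.py <<'E'
from h import *
def line(P,n):
    c=np.median(P,0); _,_,V=np.linalg.svd(P-P.mean(0),full_matrices=False); a=V[0]
    t=(P-P.mean(0))@a
    lo,hi=np.percentile(t,[1,99]); print(n,len(P),'mid',np.round(P.mean(0)+a*(lo+hi)/2,4),'len',round(hi-lo,3),'yaw',round(np.degrees(np.arctan2(a[1],a[0])),1),'ztop',np.round(np.percentile(P[:,2],[10,50,95]),4))
if __name__=='__main__':
    for n in('scene','top'):
        im,d,ci=grab(n)
        P,U=cloud(d,ci)
        box=lambda a,b,c,e,z0,z1:P[(P[:,0]>a)&(P[:,0]<b)&(P[:,1]>c)&(P[:,1]<e)&(P[:,2]>z0)&(P[:,2]<z1)]
        print(n,'cart z',np.median(box(.5,.7,-.05,.05,-.03,.03)[:,2]))
        line(box(.47,.68,-.25,-.08,.112,.14),'bar')
        B=box(.47,.68,-.25,-.08,.06,.082); rc=cv2.minAreaRect(B[:,:2].astype(np.float32)); print('rim',rc)
        Q=box(.48,.7,.05,.19,.125,.18)
        m=Q[:,0].min()/2+Q[:,0].max()/2
        for s,nm in((Q[:,0]<m,'prongA'),(Q[:,0]>=m,'prongB')): line(Q[s],nm)
        line(box(.45,.72,.2,.3,.163,.18),'boardtop')
        T=box(.48,.7,.18,.235,.04,.11); print('plate',len(T),np.round(np.percentile(T,[2,50,98],axis=0),3).tolist())
        if n=='scene': cv2.imwrite('pics/crop.png',cv2.resize(im[190:340,220:520],None,fx=2.6,fy=2.6,interpolation=cv2.INTER_CUBIC))
E
python3 fit.py
```

```text
scene cart z -0.0019195810475307051
bar 344 mid [ 0.5762 -0.1601  0.1259] len 0.14 yaw 13.3 ztop [0.1221 0.1268 0.1293]
rim ((0.5753368139266968, -0.16054154932498932), (0.14368173480033875, 0.12052002549171448), 13.161686897277832)
prongA 394 mid [0.5494 0.1245 0.147 ] len 0.146 yaw -76.8 ztop [0.1417 0.1469 0.1573]
prongB 292 mid [0.6379 0.1207 0.1476] len 0.136 yaw 93.8 ztop [0.1446 0.1472 0.1564]
boardtop 239 mid [0.5982 0.203  0.1658] len 0.162 yaw 1.6 ztop [0.1644 0.1661 0.1683]
plate 1035 [[0.509, 0.186, 0.041], [0.629, 0.196, 0.074], [0.679, 0.232, 0.109]]
top cart z -0.0014565439936415903
bar 279 mid [ 0.5749 -0.161   0.1271] len 0.137 yaw -166.7 ztop [0.1237 0.1274 0.1308]
rim ((0.5756368041038513, -0.16166329383850098), (0.14045946300029755, 0.12071342766284943), 13.256546974182129)
prongA 284 mid [0.5486 0.1243 0.1486] len 0.145 yaw 102.4 ztop [0.1434 0.1482 0.1597]
prongB 204 mid [0.6367 0.1205 0.1484] len 0.135 yaw 93.2 ztop [0.1448 0.1479 0.1548]
boardtop 171 mid [0.6028 0.2028 0.1665] len 0.154 yaw -178.5 ztop [0.1643 0.1665 0.1695]
plate 454 [[0.501, 0.185, 0.043], [0.583, 0.194, 0.076], [0.676, 0.232, 0.109]]
```

View pics/crop.png

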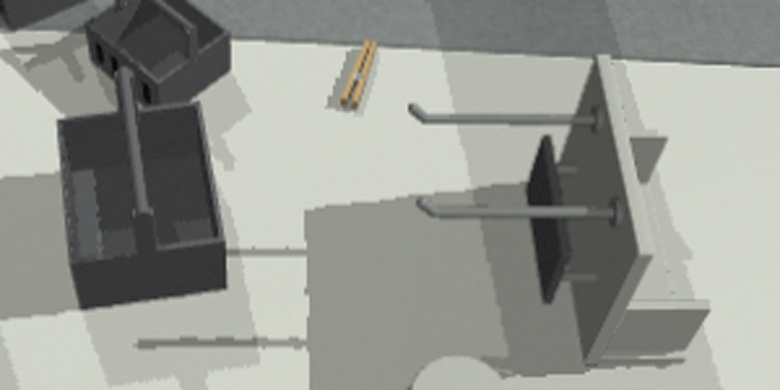

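The crop shows the large basket at (140,200), its bar clear, and both prongs free, with tips at (415,108) and (425,205). Now I'll fit the rack yaw robustly.

```bash
cat > rack.py <<'E'
from h import *
from scipy.optimize import least_squares
# rack pose: fit x,y,yaw to prong points (|x_r|=42), board front (y_r=0), prong tip
for n in('scene','top'):
    im,d,ci=grab(n); P,U=cloud(d,ci)
    s=(P[:,0]>.48)&(P[:,0]<.7)&(P[:,1]>.05)&(P[:,1]<.175)&(P[:,2]>.13)&(P[:,2]<.18); Q=P[s]
    F=P[(P[:,0]>.5)&(P[:,0]<.69)&(P[:,1]>.2)&(P[:,1]<.26)&(P[:,2]>.12)&(P[:,2]<.16)]
    T=P[(P[:,0]>.5)&(P[:,0]<.69)&(P[:,1]>.16)&(P[:,1]<.27)&(P[:,2]>.163)&(P[:,2]<.175)]
    def loc(p,X):
        c,s=np.cos(p[2]),np.sin(p[2]); D=X[:,:2]-p[:2]; return np.c_[c*D[:,0]+s*D[:,1],-s*D[:,0]+c*D[:,1]]
    f=lambda p: np.abs(loc(p,Q)[:,0])-.042
    best=least_squares(lambda p: np.r_[f(p),(np.percentile(loc(p,Q)[:,1],1)+.146)*5],[.595,.22,0.03],loss='soft_l1',f_scale=.002)
    p=best.x; print(n,np.round(p,4),np.degrees(p[2]).round(2),'res',np.median(np.abs(f(p))).round(4))
    L=loc(p,Q); print('prong y range',np.percentile(L[:,1],[1,99]).round(3),'ztop level',np.percentile(Q[L[:,1]>-.125,2],[50,95]).round(4), 'A,B tipy',[np.percentile(L[k,1],1).round(3) for k in (L[:,0]<0,L[:,0]>0)])
    LF,LT=loc(p,F),loc(p,T)
    print('front y',np.percentile(LF[:,1],[5,25,50,75,95]).round(4),'top x',np.percentile(LT[:,0],[1,99]).round(4),'y',np.percentile(LT[:,1],[2,50,98]).round(4))
    k=np.abs(LF[:,1]-np.median(LF[:,1]))<.006
    print('front slope deg',np.degrees(np.polyfit(LF[k,0],LF[k,1],1)[0]).round(2))
E
python3 rack.py; python3 - <<'E'
from h import *
s=st(); R=Ro.from_euler('xyz',s['eef_rot'],degrees=True).as_matrix(); print(R.round(3))
E
```

```text
scene [0.5911 0.1968 0.0656] 3.76 res 0.0015
prong y range [-0.146 -0.022] ztop level [0.1468 0.1493] A,B tipy [np.float64(-0.143), np.float64(-0.147)]
front y [-0.0021 -0.0005  0.0026  0.0055  0.0078] top x [-0.0878  0.0872] y [-0.0032  0.0024  0.0089]
front slope deg 45.53
top [0.5903 0.1969 0.0565] 3.24 res 0.002
prong y range [-0.146 -0.022] ztop level [0.1478 0.1514] A,B tipy [np.float64(-0.144), np.float64(-0.146)]
front y [0.0183 0.0189 0.0191 0.0194 0.0197] top x [-0.0877  0.0878] y [-0.004   0.0023  0.0077]
front slope deg 0.11
{'time_s': 0.5, 'joints': [-48.294, 20.548, 0.68, -0.001, -70.136, -16.509], 'tcp_pos': [0.287, -0.611, 0.227], 'eef_rot': [92.547, 89.995, 117.744], 'contact_force': [0.555, -0.788, -0.832], 'gripper_width': 0.087}
[[-0.    -0.426  0.905]
 [ 0.     0.905  0.426]
 [-1.     0.    -0.   ]]
```

```bash
python3 -m creep '[[0.104,0,0,-2.5,0,0,100],[0.104,0,0,-2.5,0,0,100],[0,0,0,0,3.1,3.2,100],[0,0,0,0,3.1,3.2,100],[0,0,0,0,3.1,3.2,100],[0,0,0,0,3.1,3.2,100],[0,0,0,0,3.1,3.2,100],[0,0,0,0,3.1,3.2,100]]' 25
python3 -m creep '[[0,0,0,0,3.1,3.2,100],[0,0,0,0,3.1,3.2,100],[0,0,0,0,3.1,3.2,100],[0,0,0,0,3.1,3.2,100],[0,0,0,0,3.1,3.2,100],[0,0,0,0,3.1,3.2,100],[0,0,0,0,0,0,100],[0,0,0,0,0,0,100]]'
cat > delta.py <<'E'
# usage: delta.py x y z yaw_of_jaw(deg) : remaining shift (tool axes cm), turn
import sys; from h import *
s=st(); R=Ro.from_euler('xyz',s['eef_rot'],degrees=True).as_matrix()
g=[float(a) for a in sys.argv[1:5]]
c,n=np.cos(np.radians(g[3])),np.sin(np.radians(g[3]))
y=np.array([c,n,0]);x=np.array([0,0,-1.]);G=np.c_[x,y,np.cross(x,y)]
print('rotvec',Ro.from_matrix(R.T@G).as_rotvec().round(4),'shift cm, present axes',((R.T@(np.array(g[:3])-s['tcp_pos']))*100).round(2),'target axes',((G.T@(np.array(g[:3])-s['tcp_pos']))*100).round(2))
E
python3 delta.py .5755 -.1607 .106 103.3
```

```text
time_s: 1.3
tcp_pos: [0.4322, -0.384, 0.2769]
eef_rot: [-38.3, 90.0, -25.1]
contact_force: [0.7, -0.2, -0.0]
gripper_width: 0.0877
time_s: 2.1
tcp_pos: [0.576, -0.1594, 0.2763]
eef_rot: [172.8, 90.0, -173.8]
contact_force: [-0.7, -1.1, 0.9]
gripper_width: 0.0877
{'time_s': 2.1, 'joints': [3.247, 11.726, -5.009, 0.001, -73.293, -79.84], 'tcp_pos': [0.576, -0.159, 0.276], 'eef_rot': [172.765, 89.973, -173.828], 'contact_force': [-0.668, -1.113, 0.873], 'gripper_width': 0.088}
rotvec [ 0.0019 -0.0005 -0.0001] shift cm, present axes [17.03 -0.11 -0.07] target axes [17.03 -0.11 -0.08]
```

```bash
python3 -m creep '[[0,0,0,4,-0.1,-0.1,100],[0,0,0,4,0,0,100],[0,0,0,4,0,0,100],[0,0,0,3,0,0,100],[0,0,0,2,0,0,100],[0,0,0,0,0,0,100],[0,0,0,0,0,0,60],[0,0,0,0,0,0,30]]' 25
python3 -m creep '[[0,0,0,0,0,0,0],[0,0,0,0,0,0,0],[0,0,0,0,0,0,0],[0,0,0,0,0,0,0],[0,0,0,0,0,0,0],[0,0,0,0,0,0,0],[0,0,0,0,0,0,0],[0,0,0,0,0,0,0]]' 40
```

```text
time_s: 2.9
tcp_pos: [0.5758, -0.1623, 0.1083]
eef_rot: [-19.4, 89.9, -6.2]
contact_force: [-0.3, 0.3, 0.2]
gripper_width: 0.0769
time_s: 3.7
tcp_pos: [0.5749, -0.1617, 0.1065]
eef_rot: [179.1, 90.0, -167.6]
contact_force: [0.7, -1.5, -0.0]
gripper_width: 0.0136
```

```bash
python3 -m creep '[[0,0,0,0,0,0,0],[0,0,0,0,0,0,0],[0,0,0,0,0,0,0],[0,0,0,-1,0,0,0],[0,0,0,-1.5,0,0,0],[0,0,0,-1.5,0,0,0],[0,0,0,0,0,0,0],[0,0,0,0,0,0,0]]' 40
```

```text
time_s: 4.5
tcp_pos: [0.5748, -0.1617, 0.1466]
eef_rot: [15.2, 90.0, 28.5]
contact_force: [0.4, -0.8, -2.8]
gripper_width: 0.0088
```

```bash
python3 -m creep '[[0.085,0,0,-0.8,0,0,0],[0.086,0,0,-0.7,0,0,0],[0,0,0,0,2.5,0.6,0],[0,0,0,0,3,0.8,0],[0,0,0,0,4,0.9,0],[0,0,0,0,3.5,0.8,0],[0,0,0,0,2.3,0.6,0],[0,0,0,0,0,0,0]]' 40
python3 -m creep '[[0,0,0,0,0,0,0],[0,0,0,0,0,0,0],[0,0,0,0,0,0,0],[0,0,0,0,0,0,0]]'
python3 delta.py .5975 .082 .1615 93.5
cat > see.py <<'E'
import sys; from h import *
from rackp import *
for n in ('scene','top'):
    im,d,ci=grab(n); M=[m for m in r.masks_of('basket',n)]
    for m in M:
        P,_=cloud(d,ci,m['pixels']); c=np.median(P,0)
        if c[0]<.48: continue
        L=torack(P); zb=np.percentile(L[:,2],99)
        b=L[(L[:,2]>zb-.008)]; e=np.polyfit(b[:,0],b[:,1],1) if np.ptp(b[:,0])>.03 else [0,0]
        k=(L[:,2]>zb-.1)&(L[:,2]<zb-.045)&(L[:,2]>.0)
        rc=cv2.minAreaRect(L[k][:,:2].astype(np.float32))
        print(n,round(m['score'],2),'top z',zb.round(4),'bar x',np.percentile(b[:,0],[1,99]).round(4),'y med',np.median(b[:,1]).round(4),'yaw',np.degrees(e[0]).round(1),'body y',np.percentile(L[k][:,1],[1,99]).round(4),'rim',np.round(rc[0],4),np.round(rc[1],4),round(rc[2],1))
    if len(sys.argv)>1: cv2.imwrite(f'pics/{sys.argv[1]}_{n}.png',cv2.resize(im[170:320,230:530] if n=='scene' else im[160:310,150:450],None,fx=2.5,fy=2.5,interpolation=cv2.INTER_CUBIC))
E
cat > rackp.py <<'E'
import numpy as np
RP=(.5907,.194,np.radians(3.5),-.0015)
def torack(P):
    c,s=np.cos(RP[2]),np.sin(RP[2]); D=P-np.array([RP[0],RP[1],RP[3]])
    return np.c_[c*D[:,0]+s*D[:,1],-s*D[:,0]+c*D[:,1],D[:,2]]
E
python3 see.py a
```

```text
time_s: 5.3
tcp_pos: [0.6026, -0.004, 0.1604]
eef_rot: [169.2, 89.9, 172.8]
contact_force: [0.6, 0.3, -2.6]
gripper_width: 0.0089
time_s: 5.7
tcp_pos: [0.6024, -0.0076, 0.1615]
eef_rot: [-174.3, 90.0, -170.9]
contact_force: [0.5, -1.1, -2.0]
gripper_width: 0.0088
{'time_s': 5.7, 'joints': [17.845, 16.606, -13.961, -0.001, -59.44, -104.43], 'tcp_pos': [0.602, -0.008, 0.162], 'eef_rot': [-174.342, 89.993, -170.928], 'contact_force': [0.509, -1.127, -1.973], 'gripper_width': 0.009}
rotvec [-0.0015 -0.0001  0.    ] shift cm, present axes [-0.    8.97  0.05] target axes [0.   8.97 0.06]
scene 0.68 top z 0.1857 bar x [-0.0287  0.0702] y med -0.2024 yaw -0.7 body y [-0.2623 -0.1428] rim [ 0.0012 -0.2022] [0.1419 0.1205] 0.0
top 0.64 top z 0.1984 bar x [-0.0388 -0.0195] y med -0.1783 yaw 0.0 body y [-0.2628 -0.1428] rim [-0.0012 -0.2027] [0.1194 0.1376] 89.5
```

View pics/a_scene.png

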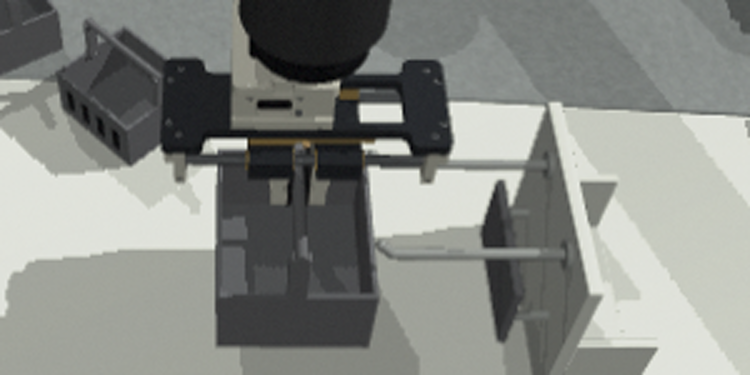

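View pics/a_top.png

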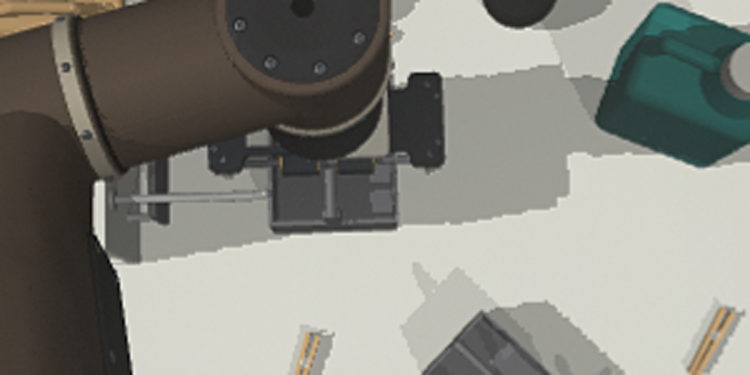

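The basket hangs level in the gripper: bar top at 0.186, rim centred within 1 mm on the rack axis, rim below the prongs. Tips are at (380,248). Now I slide it in.

```bash
python3 -m creep '[[0,0,0,0,1,0,0],[0,0,0,0,1.5,0.05,0],[0,0,0,0,2,0,0],[0,0,0,0,2,0,0],[0,0,0,0,1.5,0,0],[0,0,0,0,1,0,0],[0,0,0,0,0,0,0],[0,0,0,0,0,0,0]]'
python3 -m creep '[[0,0,0,0,0,0,0],[0,0,0,0.6,0,0,0],[0,0,0,0.6,0,0,0],[0,0,0,0.5,0,0,0],[0,0,0,0.4,0,0,0],[0,0,0,0.3,0,0,0],[0,0,0,0,0,0,0],[0,0,0,0,0,0,0]]'
python3 see.py b
```

```text
time_s: 6.7
tcp_pos: [0.5975, 0.0833, 0.1615]
eef_rot: [-137.1, 90.0, -133.6]
contact_force: [-0.1, 0.2, -1.6]
gripper_width: 0.0091
time_s: 7.5
tcp_pos: [0.5976, 0.0831, 0.1376]
eef_rot: [-85.7, 90.0, -82.2]
contact_force: [-0.3, -0.4, -2.1]
gripper_width: 0.0087
scene 0.65 top z 0.0714 bar x [0.152  0.2024] y med -0.3957 yaw 1.8 body y [-0.441  -0.3629] rim [ 0.1656 -0.3991] [0.1001 0.0671] 18.6
top 0.77 top z 0.1828 bar x [-0.0376 -0.0289] y med -0.1628 yaw 0.0 body y [-0.1718 -0.0536] rim [-0.     -0.1112] [0.1394 0.1204] 1.0
```

View pics/b_scene.png

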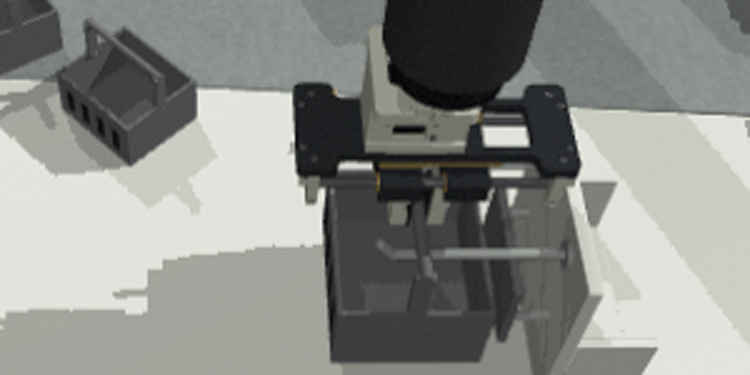

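The bar sits above the prongs between tips and plate, at (425,255). The weight is still on the gripper, so I lower slightly until it unloads.

```bash
python3 -m creep '[[0,0,0,0.1,0,0,0],[0,0,0,0.1,0,0,0],[0,0,0,0,0,0,0],[0,0,0,0,0,0,0]]'
python3 -m creep '[[0,0,0,0.1,0,0,0],[0,0,0,0,0,0,0],[0,0,0,0,0,0,0]]'
```

```text
time_s: 8.1
tcp_pos: [0.5977, 0.0832, 0.1358]
eef_rot: [10.8, 90.0, 14.3]
contact_force: [-0.5, 1.0, -0.4]
gripper_width: 0.0087
time_s: 8.4
tcp_pos: [0.5978, 0.0832, 0.1355]
eef_rot: [2.6, 89.9, 6.1]
contact_force: [-3.0, -0.1, 6.3]
gripper_width: 0.0084
```

Contact is made at +6 N. I release gradually.

```bash
python3 -m creep '[[0,0,0,-0.1,0,0,15],[0,0,0,0,0,0,25],[0,0,0,0,0,0,35],[0,0,0,0,0,0,50],[0,0,0,0,0,0,50],[0,0,0,0,0,0,50]]' 10
python3 -m creep '[[0,0,0,-1,0,0,50],[0,0,0,-2,0,0,50],[0,0,0,-3,0,0,50],[0,0,0,-4,0,0,50],[0,0,0,-4,0,0,50],[0,0,0,0,0,0,50]]'
python3 see.py c
```

```text
time_s: 9.0
tcp_pos: [0.5976, 0.0831, 0.1355]
eef_rot: [-148.2, 90.0, -144.7]
contact_force: [-0.0, 0.8, -0.6]
gripper_width: 0.0427
time_s: 9.6
tcp_pos: [0.6003, 0.0835, 0.2831]
eef_rot: [10.5, 89.4, 14.0]
contact_force: [0.4, 1.0, -0.5]
gripper_width: 0.0439
scene 0.63 top z 0.1599 bar x [-0.0681  0.0716] y med -0.1113 yaw -0.2 body y [-0.1711 -0.0511] rim [ 0.0012 -0.1107] [0.1215 0.1446] 89.9
top 0.9 top z 0.1616 bar x [-0.0685 -0.0015] y med -0.1123 yaw 2.3 body y [-0.172  -0.0519] rim [-0.0247 -0.112 ] [0.1212 0.0883] 89.8
```

View pics/c_scene.png

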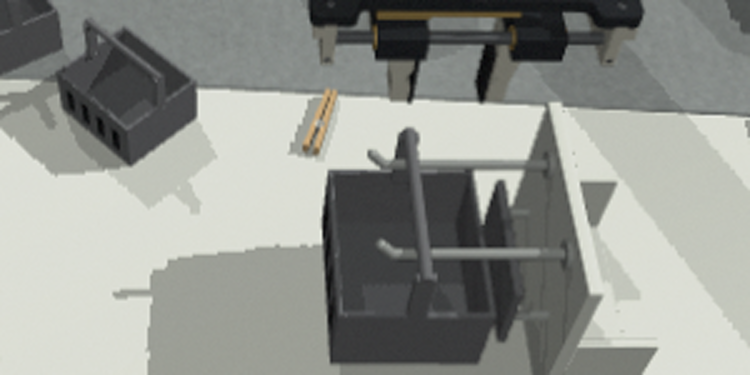

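Hung: bar at rack y -0.112, level, both prongs under it at (408,165) and (425,253). Now I back off, turn the jaws along the rack's x, lean and shut.

```bash
python3 -m creep '[[0,0,0,-1,-3,0,0],[0,0,0,0,-4,0,0],[0,0,0,0,-4,0,0],[0,0,0,0,-3,0,0],[-0.14,0,0,0,0,0,0],[-0.14,0,0,0,0,0,0],[-0.14,0,0,0,0,0,0],[-0.14,0,0,0,0,0,0]]' 40
python3 -m creep '[[-0.14,0,0,0,0,0,0],[-0.14,0,0,0,0,0,0],[-0.14,0,0,0,0,0,0],[-0.14,0,0,0,0,0,0],[-0.14,0,0,0,0,0,0],[-0.14,0,0,0,0,0,0],[-0.14,0,0,0,0,0,0],[-0.03,0,0,0,0,0,0]]'
python3 -m creep '[[0,-0.14,0,0,0,0,0],[0,-0.14,0,0,0,0,0],[0,-0.14,0,0,0,0,0],[0,-0.03,0,0,0,0,0],[0,0,0,0,0,0,0],[0,0,0,0,0,0,0]]'
cat > push.py <<'E'
# delta to rack-frame TCP target (x,y,z m), lean rad ; jaws along rack -x
import sys; from h import *; from rackp import *
s=st(); R=Ro.from_euler('xyz',s['eef_rot'],degrees=True).as_matrix()
g=np.array([float(a) for a in sys.argv[1:4]]); l=float(sys.argv[4])
W=Ro.from_euler('z',RP[2]).as_matrix()
G=W@np.c_[[0,np.sin(l),-np.cos(l)],[-1,0,0],[0,np.cos(l),np.sin(l)]]
p=torack(np.array([s['tcp_pos']]))[0]; d=W@(g-p)
print('rack tcp',p.round(4),'force rack',(W.T@s['contact_force']).round(1),'rotvec',Ro.from_matrix(R.T@G).as_rotvec().round(3),'shift cm present',(R.T@d*100).round(2),'target axes',(G.T@d*100).round(2))
E
python3 push.py 0 -0.215 0.081 0.45
```

```text
time_s: 10.6
tcp_pos: [0.6054, -0.0569, 0.2841]
eef_rot: [153.1, 89.8, -171.0]
contact_force: [0.2, -0.6, -0.3]
gripper_width: 0.0004
time_s: 11.4
tcp_pos: [0.6055, -0.0567, 0.2841]
eef_rot: [95.8, 89.9, -170.5]
contact_force: [-1.2, -0.4, -0.1]
gripper_width: 0.0003
time_s: 12.0
tcp_pos: [0.6058, -0.0568, 0.2847]
eef_rot: [0.2, 64.3, 93.6]
contact_force: [-0.1, 0.2, 0.4]
gripper_width: 0.0005
{'time_s': 12.0, 'joints': [-4.325, 17.75, 9.733, -25.473, -86.192, 10.385], 'tcp_pos': [0.606, -0.057, 0.285], 'eef_rot': [0.225, 64.323, 93.615], 'contact_force': [-0.104, 0.186, 0.447], 'gripper_width': 0.001}
rack tcp [-0.0003 -0.2512  0.2862] force rack [-0.1  0.2  0.4] rotvec [-0.002 -0.002 -0.001] shift cm present [20.06 -0.05 -5.63] target axes [20.05 -0.03 -5.66]
```

```bash
python3 -m creep '[[0,0,0,4,0,-1.1,0],[0,0,0,4,0,-1.1,0],[0,0,0,4,0,-1.2,0],[0,0,0,4,0,-1.1,0],[0,0,0,4,0,-1.1,0],[0,0,0,0,0,0,0],[0,0,0,0,0,0,0],[0,0,0,0,0,0,0]]'
python3 push.py 0 -0.182 0.081 0.45; python3 see.py d
```

```text
time_s: 12.8
tcp_pos: [0.6054, -0.02, 0.0839]
eef_rot: [-0.5, 64.3, 93.1]
contact_force: [0.3, 0.5, 0.1]
gripper_width: 0.0003
{'time_s': 12.8, 'joints': [-1.415, 26.189, -4.279, -28.566, -64.681, 18.598], 'tcp_pos': [0.605, -0.02, 0.084], 'eef_rot': [-0.508, 64.306, 93.077], 'contact_force': [0.297, 0.496, 0.103], 'gripper_width': 0.0}
rack tcp [ 0.0016 -0.2145  0.0854] force rack [0.3 0.5 0.1] rotvec [ 0.002 -0.002  0.003] shift cm present [1.8  0.16 2.74] target axes [1.81 0.16 2.74]
scene 0.96 top z 0.1597 bar x [-0.0663  0.0713] y med -0.1113 yaw -0.5 body y [-0.1712 -0.0509] rim [ 0.0012 -0.1107] [0.1432 0.122 ] 0.4Traceback (most recent call last):
  File "see.py", line 12, in <module>
    print(n,round(m['score'],2),'top z',zb.round(4),'bar x',np.percentile(b[:,0],[1,99]).round(4),'y med',np.median(b[:,1]).round(4),'yaw',np.degrees(e[0]).round(1),'body y',np.percentile(L[k][:,1],[1,99]).round(4),'rim',np.round(rc[0],4),np.round(rc[1],4),round(rc[2],1))
                                                                                                                                                                              ~~~~~~~~~~~~~^^^^^^^^^^^^^^^^^^
    return _quantile_unchecked(
        a, q, axis, out, overwrite_input, method, keepdims, weights)
    return _ureduce(a,
                    func=_quantile_ureduce_func,
    ...<5 lines>...
                    overwrite_input=overwrite_input,
                    method=method)
    r = func(a, **kwargs)
    result = _quantile(arr,
                       quantiles=q,
    ...<2 lines>...
                       out=out,
                       weights=wgt)
    slices_having_nans = np.isnan(arr[-1, ...])
                                  ~~~^^^^^^^^^
IndexError: index -1 is out of bounds for axis 0 with size 0
```

View pics/d_scene.png

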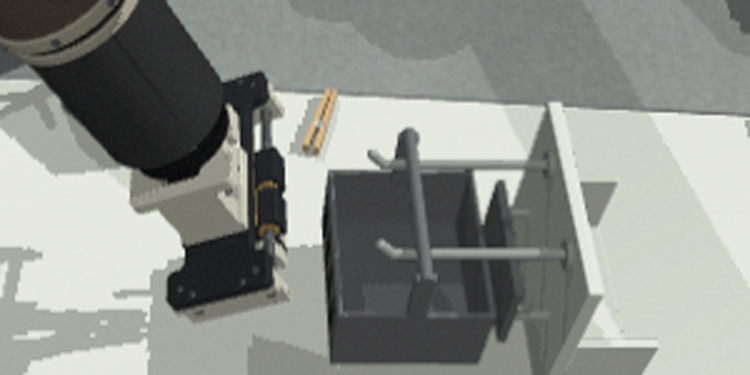

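The gripper stands clear at (265,190), centred on the far wall, and the basket is still hanging. I approach and push in small steps while watching the force.

```bash
python3 -m creep '[[0,0,0,0.6,0.15,0.8,0],[0,0,0,0.6,0,0.8,0],[0,0,0,0.44,0,0.9,0],[0,0,0,0.22,0,0.45,0],[0,0,0,0.22,0,0.45,0],[0,0,0,0,0,0,0],[0,0,0,0,0,0,0]]'
python3 push.py 0 -0.165 0.081 0.45
python3 -m creep '[[0,0,0,0.22,0,0.45,0],[0,0,0,0.22,0,0.45,0],[0,0,0,0.22,0,0.45,0],[0,0,0,0,0,0,0],[0,0,0,0,0,0,0]]'
python3 push.py 0 -0.151 0.081 0.45
```

```text
time_s: 13.7
tcp_pos: [0.6, 0.0195, 0.0772]
eef_rot: [-0.0, 64.2, 93.5]
contact_force: [0.3, 0.2, 0.3]
gripper_width: 0.0004
{'time_s': 13.7, 'joints': [2.122, 25.546, -6.189, -29.417, -62.287, 16.18], 'tcp_pos': [0.6, 0.02, 0.077], 'eef_rot': [-0.009, 64.219, 93.452], 'contact_force': [0.256, 0.233, 0.342], 'gripper_width': 0.0}
rack tcp [-0.0013 -0.1747  0.0787] force rack [0.3 0.2 0.3] rotvec [-0.001 -0.     0.   ] shift cm present [ 0.22 -0.13  0.97] target axes [ 0.22 -0.13  0.97]
time_s: 14.2
tcp_pos: [0.5993, 0.0336, 0.0773]
eef_rot: [-0.1, 64.3, 93.4]
contact_force: [0.0, -7.0, 1.4]
gripper_width: 0.0003
{'time_s': 14.2, 'joints': [3.488, 25.209, -6.67, -29.558, -61.548, 15.086], 'tcp_pos': [0.599, 0.034, 0.077], 'eef_rot': [-0.063, 64.296, 93.401], 'contact_force': [0.047, -6.958, 1.381], 'gripper_width': 0.0}
rack tcp [-0.0013 -0.1606  0.0788] force rack [-0.4 -6.9  1.4] rotvec [-0.    -0.001  0.001] shift cm present [ 0.22 -0.12  0.96] target axes [ 0.22 -0.13  0.96]
```

```bash
sed -i 's/^        if c\[0\]<.48: continue/        if c[0]<.48 or c[1]<-.05: continue/' see.py; cat >> see.py <<'E'
    Pa,_=cloud(d,ci); L=torack(Pa); k=(abs(L[:,0])<.055)&(L[:,1]>-.048)&(L[:,1]<-.004)&(L[:,2]>.085)&(L[:,2]<.125)
    if k.sum(): print('plate region n',k.sum(),'y pct',np.percentile(L[k,1],[2,10,50,90]).round(4))
E
sed -i "s/        rc=cv2/        if k.sum()<9: continue\n        rc=cv2/" see.py
python3 -m creep '[[0,0,0,0.09,0,0.18,0],[0,0,0,0,0,0,0],[0,0,0,0,0,0,0],[0,0,0,0,0,0,0]]'
python3 push.py 0 -0.151 0.081 0.45;python3 see.py e
```

```text
time_s: 14.6
tcp_pos: [0.5992, 0.0352, 0.0773]
eef_rot: [-0.1, 64.3, 93.4]
contact_force: [-0.5, -7.0, -0.0]
gripper_width: 0.0003
{'time_s': 14.6, 'joints': [3.644, 25.168, -6.73, -29.563, -61.449, 14.942], 'tcp_pos': [0.599, 0.035, 0.077], 'eef_rot': [-0.073, 64.317, 93.374], 'contact_force': [-0.48, -6.992, -0.001], 'gripper_width': 0.0}
rack tcp [-0.0012 -0.1591  0.0788] force rack [-0.9 -6.9 -0. ] rotvec [-0.001 -0.002  0.001] shift cm present [ 0.15 -0.12  0.82] target axes [ 0.15 -0.12  0.82]
scene 0.63 top z 0.1127 bar x [0.1371 0.2032] y med -0.1204 yaw -0.7 body y [-0.1593 -0.0892] rim [ 0.1904 -0.1301] [0.0784 0.0355] 64.3
scene 0.57 top z 0.1602 bar x [-0.068   0.0714] y med -0.0985 yaw -0.3 body y [-0.1515 -0.032 ] rim [ 0.0013 -0.092 ] [0.1433 0.1216] 0.0
plate region n 479 y pct [-0.0376 -0.0362 -0.0266 -0.0213]
```

View pics/e_scene.png

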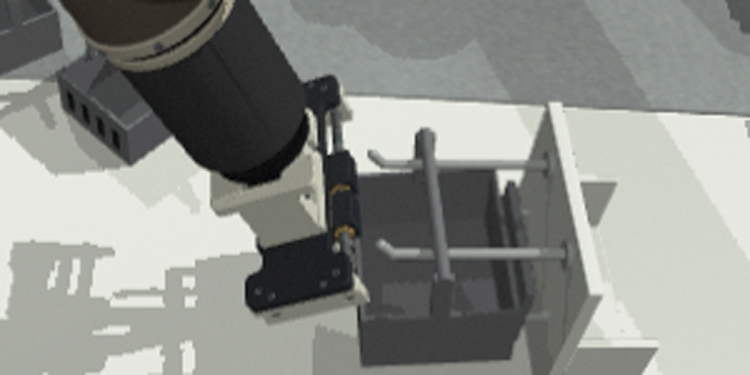

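The basket now touches the plate (at 510,235), but the bar (y -0.0985) has moved less than the body (y -0.092). I measure the tilt directly.

```bash
cat > tilt.py <<'E'
from h import *; from rackp import *
im,d,ci=grab('scene'); ms=[m for m in r.masks_of('basket','scene')]
Pa,_=cloud(d,ci); A=torack(Pa)
S=A[(abs(A[:,0])<.08)&(A[:,1]>-.2)&(A[:,1]<-.005)&(A[:,2]>.02)]
# rim of +x short wall: top height per y bin
E=S[(S[:,0]>.058)&(S[:,0]<.078)&(S[:,2]<.115)]
yb=np.arange(-.148,-.03,.006); q=[]
for a in yb:
    k=(E[:,1]>a)&(E[:,1]<a+.006)
    if k.sum()>5: q.append((a+.003,np.percentile(E[k,2],95)))
q=np.array(q)
c=np.polyfit(q[:,0],q[:,1],1); c=np.polyfit(*q[abs(np.polyval(c,q[:,0])-q[:,1])<.004].T,1); print('rim slope rad',c[0].round(3),'range',q[[0,-1]].round(4).tolist())
# inner face of back wall: points looking at -y
for nm,lo,hi in(('x<-.0',-.06,-.0),('x>0',0,.06)):
    w=[]
    for z in np.arange(.045,.11,.008):
        k=(S[:,0]>lo)&(S[:,0]<hi)&(S[:,2]>z)&(S[:,2]<z+.008)&(S[:,1]>-.075)&(S[:,1]<-.03)
        if k.sum()>10: w.append((z+.004,np.percentile(S[k,1],20),np.median(S[k,1])))
    print(nm,np.round(w,4).tolist())
b=S[(S[:,2]>.135)&(S[:,1]<-.07)&(abs(S[:,0])<.075)&(S[:,1]>-.12)]; b=b[b[:,2]>.15]
print('bar y',np.median(b[:,1]).round(4),'z',np.percentile(b[:,2],98).round(4),'yaw',np.polyfit(b[:,0],b[:,1],1)[0].round(3))
T=A[(A[:,2]>.1045)&(A[:,2]<.112)&(A[:,1]>-.034)&(A[:,1]<-.005)&(abs(A[:,0])<.05)]
print('plate top y',len(T),np.percentile(T[:,1],[5,50,95]).round(4) if len(T) else '')
E
python3 tilt.py
```

```text
rim slope rad 0.12 range [[-0.145, 0.0995], [-0.031, 0.1064]]
x<-.0 [[0.049, -0.0306, -0.0302], [0.057, -0.031, -0.0308], [0.073, -0.0329, -0.0326], [0.081, -0.0338, -0.0336], [0.089, -0.0345, -0.0342], [0.097, -0.0351, -0.0349], [0.105, -0.0362, -0.0359], [0.113, -0.0359, -0.0343]]
x>0 [[0.073, -0.0345, -0.0343], [0.081, -0.0354, -0.0349], [0.089, -0.0362, -0.0361], [0.097, -0.0371, -0.0368], [0.105, -0.0375, -0.0373], [0.113, -0.0374, -0.0362]]
bar y -0.1029 z 0.5975 yaw 0.064
plate top y 176 [-0.0332 -0.024  -0.0194]
```

Tilt is about 0.10 rad, bottom edge into the plate: the finger's friction holds the far wall down. Raising the fingertips drags the far wall up and moves the push nearer the rim, and both should level it.

```bash
python3 -m creep '[[0,0,0,-0.27,0,0.13,0],[0,0,0,-0.27,0,0.13,0],[0,0,0,-0.18,0,0.09,0],[0,0,0,0,0,0,0],[0,0,0,0,0,0,0],[0,0,0,0,0,0,0]]'
python3 push.py 0 -0.151 0.089 0.45;python3 tilt.py
```

```text
time_s: 15.5
tcp_pos: [0.5991, 0.0363, 0.085]
eef_rot: [-0.0, 64.2, 93.4]
contact_force: [1.4, -3.7, 0.1]
gripper_width: 0.0003
{'time_s': 15.5, 'joints': [3.723, 24.653, -6.428, -29.451, -62.158, 14.448], 'tcp_pos': [0.599, 0.036, 0.085], 'eef_rot': [-0.038, 64.229, 93.396], 'contact_force': [1.364, -3.703, 0.139], 'gripper_width': 0.0}
rack tcp [-0.0012 -0.1579  0.0865] force rack [ 1.1 -3.8  0.1] rotvec [-0.001 -0.     0.001] shift cm present [ 0.08 -0.12  0.73] target axes [ 0.08 -0.12  0.73]
rim slope rad 0.011 range [[-0.145, 0.1063], [-0.031, 0.1077]]
x<-.0 [[0.049, -0.0334, -0.0331], [0.057, -0.0333, -0.0329], [0.065, -0.0331, -0.0328], [0.073, -0.033, -0.0329], [0.081, -0.0332, -0.0327], [0.089, -0.033, -0.0327], [0.097, -0.0331, -0.0328], [0.105, -0.0328, -0.0321]]
x>0 [[0.049, -0.035, -0.0331], [0.057, -0.0346, -0.0343], [0.065, -0.0351, -0.0344], [0.073, -0.035, -0.0346], [0.081, -0.035, -0.0347], [0.089, -0.035, -0.0348], [0.097, -0.035, -0.0347], [0.105, -0.0345, -0.0331]]
bar y -0.1005 z 0.5994 yaw 0.058
plate top y 207 [-0.0331 -0.0287 -0.0233]
```

It is level now, with the plate about 5 mm in at 3.8 N. I push about 6.5 mm further, straight.

```bash
python3 -m creep '[[0,0,0,0.04,0,0.1,0],[0,0,0,0.04,0,0.1,0],[0,0,0,0.04,0,0.1,0],[0,0,0,0.04,0,0.1,0],[0,0,0,0.04,0,0.1,0],[0,0,0,0.04,0,0.1,0],[0,0,0,0,0,0,0],[0,0,0,0,0,0,0]]'
python3 push.py 0 -0.151 0.089 0.45;python3 tilt.py
```

```text
time_s: 16.4
tcp_pos: [0.5988, 0.0419, 0.0852]
eef_rot: [-0.0, 64.3, 93.4]
contact_force: [1.4, -8.0, -2.3]
gripper_width: 0.0001
{'time_s': 16.4, 'joints': [4.3, 24.505, -6.614, -29.442, -61.869, 13.936], 'tcp_pos': [0.599, 0.042, 0.085], 'eef_rot': [-0.022, 64.308, 93.409], 'contact_force': [1.366, -8.04, -2.266], 'gripper_width': 0.0}
rack tcp [-0.0012 -0.1524  0.0867] force rack [ 0.9 -8.1 -2.3] rotvec [-0.001 -0.002  0.001] shift cm present [-0.14 -0.12  0.22] target axes [-0.14 -0.12  0.22]
rim slope rad 0.013 range [[-0.145, 0.1063], [-0.031, 0.1081]]
x<-.0 []
x>0 []
bar y -0.1008 z 0.6001 yaw 0.048
plate top y 218 [-0.0289 -0.0239 -0.0184]
```

```bash
sed -i 's/S\[:,1\]<-.03)/S[:,1]<-.018)/; s/b=b\[b\[:,2\]>.15\]/b=b[(b[:,2]>.15)\&(b[:,2]<.17)]/' tilt.py
python3 -m creep '[[0,0,0,0.04,0,0.1,0],[0,0,0,0.02,0,0.05,0],[0,0,0,0,0,0,0],[0,0,0,0,0,0,0],[0,0,0,0,0,0,0],[0,0,0,0,0,0,0],[0,0,0,0,0,0,0]]'
python3 push.py 0 -0.151 0.089 0.45;python3 tilt.py; python3 see.py f; python3 push.py 0 -0.151 0.089 0.45
```

```text
time_s: 17.2
tcp_pos: [0.5987, 0.0432, 0.0853]
eef_rot: [-0.0, 64.3, 93.4]
contact_force: [1.9, -9.4, -1.9]
gripper_width: 0.0002
{'time_s': 17.2, 'joints': [4.436, 24.468, -6.661, -29.439, -61.798, 13.811], 'tcp_pos': [0.599, 0.043, 0.085], 'eef_rot': [-0.016, 64.328, 93.41], 'contact_force': [1.86, -9.4, -1.879], 'gripper_width': 0.0}
rack tcp [-0.0012 -0.1511  0.0868] force rack [ 1.3 -9.5 -1.9] rotvec [-0.001 -0.002  0.001] shift cm present [-0.2  -0.12  0.1 ] target axes [-0.2  -0.12  0.1 ]
rim slope rad 0.01 range [[-0.145, 0.1047], [-0.031, 0.1075]]
x<-.0 [[0.049, -0.0263, -0.0261], [0.057, -0.0264, -0.0261], [0.065, -0.0269, -0.0262], [0.073, -0.0269, -0.0262], [0.081, -0.0264, -0.0262], [0.089, -0.0268, -0.0264], [0.097, -0.0279, -0.0263], [0.105, -0.0261, -0.0245], [0.113, -0.0221, -0.0209]]
x>0 [[0.049, -0.0284, -0.0282], [0.057, -0.0286, -0.0282], [0.065, -0.0284, -0.0281], [0.073, -0.0285, -0.0283], [0.081, -0.0283, -0.028], [0.089, -0.0283, -0.028], [0.097, -0.0282, -0.0279], [0.105, -0.0277, -0.0253], [0.113, -0.0235, -0.0214]]
bar y -0.084 z 0.1633 yaw 0.012
plate top y 228 [-0.0278 -0.0226 -0.0169]
scene 0.59 top z 0.1624 bar x [-0.066  0.072] y med -0.0838 yaw -0.7 body y [-0.1433 -0.0248] rim [ 0.0024 -0.0829] [0.121  0.1432] 89.3
plate region n 388 y pct [-0.0286 -0.0281 -0.0244 -0.018 ]
{'time_s': 17.5, 'joints': [4.435, 24.468, -6.658, -29.438, -61.797, 13.811], 'tcp_pos': [0.599, 0.043, 0.085], 'eef_rot': [-0.027, 64.329, 93.398], 'contact_force': [2.627, -9.74, -1.724], 'gripper_width': 0.0}
rack tcp [-0.0012 -0.1511  0.0868] force rack [ 2.  -9.9 -1.7] rotvec [-0.001 -0.002  0.001] shift cm present [-0.19 -0.12  0.1 ] target axes [-0.19 -0.12  0.1 ]
```

View pics/f_scene.png

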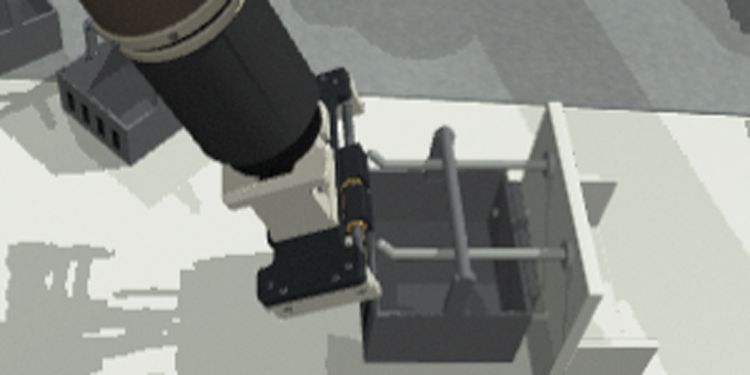

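The plate is about 12 mm in at 9.5 N, and the basket is flush (slope 0.01). The bar at (455,200) sits about 2 mm high though, partly carried by the fingers. I lower 2 mm so it rests on the prongs.

```bash
python3 -m creep '[[0,0,0,0.09,0,-0.04,0],[0,0,0,0.09,0,-0.04,0],[0,0,0,0,0,0,0],[0,0,0,0,0,0,0],[0,0,0,0,0,0,0],[0,0,0,0,0,0,0]]'
python3 push.py 0 -0.151 0.085 0.45;python3 tilt.py; python3 see.py g; python3 push.py 0 -0.151 0.085 0.45
```

```text
time_s: 18.1
tcp_pos: [0.5988, 0.0432, 0.0841]
eef_rot: [-0.1, 64.3, 93.3]
contact_force: [1.1, -9.5, 2.5]
gripper_width: 0.0006
{'time_s': 18.1, 'joints': [4.429, 24.548, -6.705, -29.486, -61.667, 13.931], 'tcp_pos': [0.599, 0.043, 0.084], 'eef_rot': [-0.114, 64.321, 93.343], 'contact_force': [1.118, -9.486, 2.549], 'gripper_width': 0.001}
rack tcp [-0.0011 -0.151   0.0856] force rack [ 0.5 -9.5  2.5] rotvec [-0.    -0.002  0.001] shift cm present [ 0.05 -0.11 -0.02] target axes [ 0.05 -0.11 -0.02]
rim slope rad 0.016 range [[-0.145, 0.1048], [-0.031, 0.1076]]
x<-.0 [[0.049, -0.0261, -0.0257], [0.057, -0.0263, -0.026], [0.065, -0.0264, -0.0261], [0.073, -0.0269, -0.026], [0.081, -0.0264, -0.026], [0.089, -0.0264, -0.026], [0.097, -0.0282, -0.0264], [0.105, -0.0263, -0.0245], [0.113, -0.0227, -0.0213]]
x>0 [[0.049, -0.0282, -0.0279], [0.057, -0.0281, -0.0279], [0.065, -0.0282, -0.0278], [0.073, -0.0282, -0.0277], [0.081, -0.0284, -0.0279], [0.089, -0.0283, -0.028], [0.097, -0.0282, -0.028], [0.105, -0.0277, -0.0254], [0.113, -0.0222, -0.0205]]
bar y -0.0844 z 0.1633 yaw -0.002
plate top y 240 [-0.0279 -0.0222 -0.0166]
scene 0.61 top z 0.1621 bar x [-0.0657  0.085 ] y med -0.0848 yaw -8.0 body y [-0.1432 -0.0238] rim [ 0.0018 -0.084 ] [0.1224 0.1434] 89.4
plate region n 399 y pct [-0.0286 -0.0281 -0.0239 -0.0179]
{'time_s': 18.4, 'joints': [4.429, 24.547, -6.706, -29.487, -61.668, 13.93], 'tcp_pos': [0.599, 0.043, 0.084], 'eef_rot': [-0.108, 64.321, 93.348], 'contact_force': [0.7, -9.793, 3.123], 'gripper_width': 0.0}
rack tcp [-0.0011 -0.151   0.0856] force rack [ 0.1 -9.8  3.1] rotvec [-0.001 -0.002  0.001] shift cm present [ 0.05 -0.11 -0.02] target axes [ 0.05 -0.11 -0.03]
```

The bar did not drop, and the fingers now bear down with +3 N, so it rests on the prongs. It is flush and steady, so I hand in.

```bash
python3 -c "
from plant import r
print(r.close_job())"
```

```text
the job is handed in; nothing more can be done
None
```

The basket hangs by its handle on both prongs, and I handed the job in at about 18 s with the arm still pushing it steadily against the plate. No verdict was reported.

**Hanging:** I gripped the largest basket by its bar, hung it at rack y = -0.112, z ≈ 0.155 m, and let go. The camera then showed it level on both prongs.

**First push:** Pushing about 20 mm below the rim tilted the basket by roughly 0.10 rad, bottom edge into the plate. Raising the fingertips 8 mm levelled it, and I then pushed on straight.

**Last checks:**

| Check | Reading |
|---|---|
| Push force | about 9.8 N, steady |
| Plate travel | about 12 mm in (from force and images) |
| Tilt | about 0.015 rad |
| Turn | about 0.03 rad from the back wall |
| Bar position in rack frame | y ≈ -0.084 m, centre z ≈ 0.157 m |

**Disagreements:**
- The bar read about 2 mm higher than when first hung. It did not drop when I lowered the fingers 2 mm, and they then pressed down with 3 N, so I take it to be resting on the prongs.
- One final bar-yaw reading of -8° came from a bad mask. The wall and the other bar fit contradict it.
- My estimate puts the gripper body only a few millimetres from the prong tips. The forces showed no contact there.
- I did not measure the other things on the cart again. I never moved near them, and those visible in the close-up pictures looked undisturbed.

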